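# Eject the wheel-nut tray and hold it level

### The arm

A 6-joint arm with a two-finger parallel gripper is mounted at the origin on the work surface. World frame = base frame: x ahead of the robot, y to its left, z up, the work surface at z = 0. Lengths are in m, angles in rad, forces in N, time in s.
With the tool pointing down it reaches from about 0.375 to 0.975 m from the base axis. Payload 3.8 kg.
Tool frame: the origin (TCP) lies on the centre line of the jaws, within the pads' length; the fingertips stand 22 mm ahead of it and the grasp point (between the pads) lies 3 mm ahead of it; z points along the fingers, x is the direction in which the jaws open and shut, and the axes are right-handed (so a half turn about z gives the same grasp; the last joint's range is limited). The gripper opens to 85 mm and grips with 20 to 120 N. Pads are 22 mm wide; open, the fingers measure 114 mm over their backs; the gripper's body (76 mm by 85 mm) begins 54 mm behind the grasp point. The pads swing forward as they close: fully open they stand 13 mm farther back than shut.
Start: joints at [1.121, 0.264, 1.604, -0, 1.274, -0.037], TCP at [0.271, 0.618, 0.253] pointing down, gripper open.
Joint ranges: [-2.63, 2.63], [-0.94, 2.18], [0.31, 2.57], [-1.31, 4.45], [0, 2.66], [-2.55, 2.55]. Speed limits (rad/s): [2.57, 2.57, 3.14, 3.14, 3.14, 3.14].

### API

Orientations are given as a rotation vector (axis times angle).
In Python, from workcell import bot, viewer gives the robot as it stands.
- The arm moves only by the tool move_arm, never from a script. Its argument "series" is text: rows parted by semicolons, each of 7 numbers parted by spaces: the turn, a rotation vector about the tool's x, y, z scaled (see below), then the shift along the tool's x, y, z scaled (see below), then the opening, from -1 (shut) to 1 (fully open). A call has exactly 8 rows; each row is the pose to reach, as a shift and turn from the pose commanded when the call began, along the tool's axes at that moment; what a row does not reach only later rows make up. The controller multiplies each number of a shift by 100 mm and each number of a turn by 120 degrees. A row lasts 1/10 s, in which the tool goes at most 50 mm and 8.59 degrees, less where a joint would pass 70% of its speed; a pose out of reach is approached as far as the arm can. A call with a number of a shift or a turn outside -1 to 1 is refused whole. A call with a gripper value outside its range is refused whole. The fingers move at their own pace and stop on an object; "squeeze" is the grip in N (left out, the last holds). Time passes only in rows, so rows that repeat a pose let the fingers close, or fill a call up. It gives the time, the measured TCP pose, the force and the opening at its end, in the units of the state.
- bot.read_state(): the state, without advancing time (a new reading comes with each control period).
- viewer.read_camera(name): name is "scene" or "top" or "wrist"; returns a dict with "pixels" (480x640x3 uint8, red, green, blue), "K" (3x3 intrinsics, pixels), "dist" ([k1, k2, p1, p2, k3] as OpenCV has them; the pictures are not rectified), "world_to_cam" (4x4, takes a point from world to camera coordinates); the wrist camera has in their place "mount" (4x4, takes a point from camera to tool coordinates, whose origin is the TCP and whose axes are the tool frame's). Camera axes: x right, y up, looking along -z (the intrinsics and any distortion apply to the point x, -y, -z); pixel columns grow to the right and rows downward; lengths in m; the calibration is good to about 2 mm. A picture is of the moment at which its call begins: read the wrist's pose just before it. There is no depth.
- bot.finish_job(): hands the job in, once; it reports no verdict.
The state is a dict: "time": time; "q": joint angles; "joint_vel": joint speeds; "joint_torque": joint torques, N m; "tool_pos": TCP position; "tcp_rot": TCP orientation; "wrist_force": force on the tool from outside, world axes, zero at the start; "torque": the same for the moment, N m; "width": opening from 0.0 (shut) to 1.0 (fully open).
Only numpy, scipy, OpenCV 4.12 (cv2) and the standard library are available. Lean on these libraries where they do the work, as an engineer would, in place of code of your own. Each camera call takes 0.05 s, during which the arm holds its last target.

### The job

On the garage bench a blue tray of wheel nuts is docked under a grey hood: push the red ejector tab on top of the hood all the way along its slot so that the tray is pushed out, then take the tray by its yellow upright grip, lift it until its underside is at least 12 cm above the bench, and hold it there level and still for the fitter to pick from. Keep all four nuts in the tray, never tip it, and leave the can, the filter and the carton alone. Finish while still holding the tray up: do not put it down or let go.

Things in the scene. Friction and masses are not known exactly. Their poses are not given: they have to be found in the camera images.
- dock: Fixed grey dock, 225 x 124 mm. Origin on the bench under the docked tray's centre; +x: the way the tray comes out; z up. Floor 8 mm thick, x -75 to 150 mm. Hood over x -75 to 14, roof 83 to 89 mm above the bench, 14 mm slot along its middle; it covers the docked tray's grip and rear. Ahead: guide walls, inner faces y +-54, 24 mm high, front open.
- ejector (a joint): Travel (m) of the spring ejector slide along the dock's +x: 0 at rest, 0.080 fully pushed. Resists with 2.4 N, growing to 7.2 N, plus 2 to 3 N for the tray, then a hard stop; springs back when released. At full travel the tray has been shoved 75 to 80 mm along +x, some 8 mm clear of the hood, and stays there.
- eject_tab (a point): Centre of the rear face of the red upright tab (44 mm wide, 44 tall, 8 thick) above the hood roof: the face to push, in the dock's +x. At rest at x -70, y 0 mm in the dock's frame, 114 mm above the bench; the tab spans 92 to 136 mm above the bench. It moves with the slide.
- tray: Blue open tray, 110 (x) x 102 (y) mm, walls 26 high, floor and walls 3 thick; about 0.25 kg plus 0.18 kg of nuts. Origin at the centre of its underside, axes as the dock's; docked, 8 mm above the bench. In its middle a yellow upright grip, 26 long (x), 14 thick (y), top 70 mm above the underside; centre of mass below the grip.
- tray_grip (a point): Place to grip the yellow grip: on its vertical midline, 55 mm above the tray's underside (15 mm below the grip's top). Take it across its 14 mm thickness, along the tray's y.
- nut0: Steel wheel nut, hexagonal, 23 mm across the corners, 17 mm tall, 45 g, lying loose in the tray, with its narrow end down; origin at the centre of its underside.
- nut1: Steel wheel nut, hexagonal, 23 mm across the corners, 17 mm tall, 45 g, lying loose in the tray, with its narrow end down; origin at the centre of its underside.
- nut2: Steel wheel nut, hexagonal, 23 mm across the corners, 17 mm tall, 45 g, lying loose in the tray, with its narrow end down; origin at the centre of its underside.
- nut3: Steel wheel nut, hexagonal, 23 mm across the corners, 17 mm tall, 45 g, lying loose in the tray, with its narrow end down; origin at the centre of its underside.
- can: Bystander: upright metal can with an orange band, 60 mm diameter, 115 mm tall. Origin at the centre of its underside.
- filter: Bystander: steel and white canister oil filter, upright, 68 mm diameter, 66 mm tall. Origin at the centre of its underside.
- carton: Bystander: brown cardboard carton, 90 x 60 mm, 70 mm tall. Origin at the centre of its underside.
Not all that is in view belongs to the job. Several things have the shape of the tray; the one meant has the colours described above.

How it is judged:
By the outcome, as a careful person would: the job done as asked, in the order asked, and still so for the second after the job is handed in, while the arm keeps its last pose, push and grip.
It also fails if it takes over 48 s, if anything falls off the work surface, if the arm or the gripper's body presses on something with over 40 N, if the wrist force passes 120 N, or if a joint passes its speed limit or range.

## Working session

There is one attempt and no reset: what is moved stays moved. The work goes in short steps, Python scripts to look and compute and a tool call to move; the robot and the scene stay as the last step left them, time stands still between calls to the robot, and variables do not carry over. Pictures are saved under pics/ and viewed, and the job is handed in when it is done.

Besides the shell and the picture viewer there is one more tool, called after "Emit:" as name(argument=value, ...) on one line, values as JSON. move_arm: Moves the arm, as the interface text tells. Its arguments: {"type":"object","properties":{"series":{"type":"string"},"squeeze":{"type":"number"}},"required":["series"]}

```bash
mkdir -p pics; python3 - <<'E'
from workcell import bot, viewer
import cv2,pickle
s=bot.read_state();print(s)
for n in ["scene","top","wrist"]:
    c=viewer.read_camera(n);pickle.dump(c,open(f"pics/{n}0.pkl","wb"))
    cv2.imwrite(f"pics/{n}0.png",c["pixels"][:,:,::-1])
    print(n,c["K"],c["dist"],c.get("world_to_cam",c.get("mount")))
E
```

```text
{'time': 0.0, 'q': array([ 1.12109021e+00,  2.64741373e-01,  1.60538141e+00,  1.86977985e-05,
        1.27371969e+00, -3.69127512e-02]), 'joint_vel': array([ 4.66314233e-04, -9.03022112e-04,  7.46628664e-05, -6.93917405e-04,
       -9.94093769e-04,  6.85634903e-04]), 'joint_torque': array([ 2.54777960e-04, -5.15081334e+01, -3.67322373e+01,  1.31628229e-05,
        1.26481365e-02, -2.38415964e-06]), 'tool_pos': array([0.27049287, 0.6176774 , 0.25196593]), 'tcp_rot': array([ 2.62858748,  1.71840839, -0.00304072]), 'wrist_force': array([-0.75381437, -0.49142521, -0.28265982]), 'torque': array([-0.02288398, -0.00649817, -0.01466799]), 'width': 1.0018399874645723}
scene [[470.46947882   0.         328.62081034]
 [  0.         470.46947882 240.91318177]
 [  0.           0.           1.        ]] [0.00988118 0.         0.         0.         0.        ] [[ 0.71922893  0.69463793 -0.01370722 -0.37435084]
 [-0.53785133  0.56916393  0.62190704  0.24290512]
 [ 0.43980187 -0.43992109  0.7829711  -1.27918947]
 [ 0.          0.          0.          1.        ]]
top [[583.35545004   0.         308.99804991]
 [  0.         583.35545004 237.8889057 ]
 [  0.           0.           1.        ]] [-0.18145166  0.          0.          0.          0.        ] [[ 0.0148309  -0.9998184   0.01196718 -0.02600539]
 [ 0.99714554  0.01567529  0.07385841 -0.53259782]
 [-0.07403259  0.01083763  0.99719693 -1.2164479 ]
 [ 0.          0.          0.          1.        ]]
wrist [[377.15027715   0.         315.89357575]
 [  0.         377.15027715 243.00414601]
 [  0.           0.           1.        ]] [-0.03040974  0.          0.          0.          0.        ] [[ 9.99999947e-01 -1.31275223e-04  2.98263314e-04 -2.06160307e-04]
 [-4.72401598e-05 -9.63999772e-01 -2.65903061e-01 -6.80222781e-02]
 [ 3.22432250e-04  2.65903033e-01 -9.63999727e-01 -1.20437050e-01]
 [ 0.00000000e+00  0.00000000e+00  0.00000000e+00  1.00000000e+00]]
```

View pics/scene0.png

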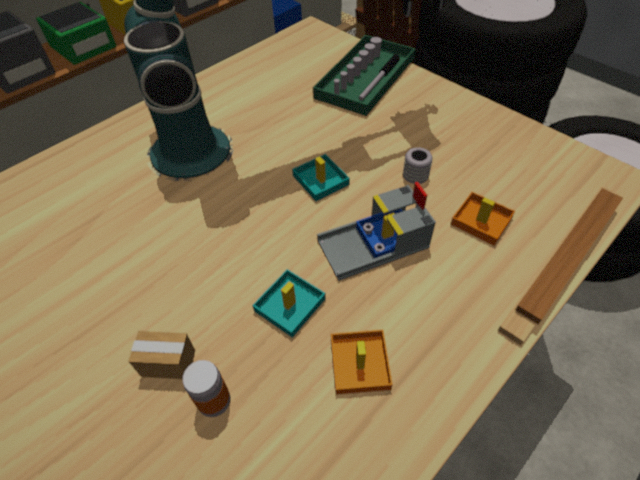

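View pics/top0.png

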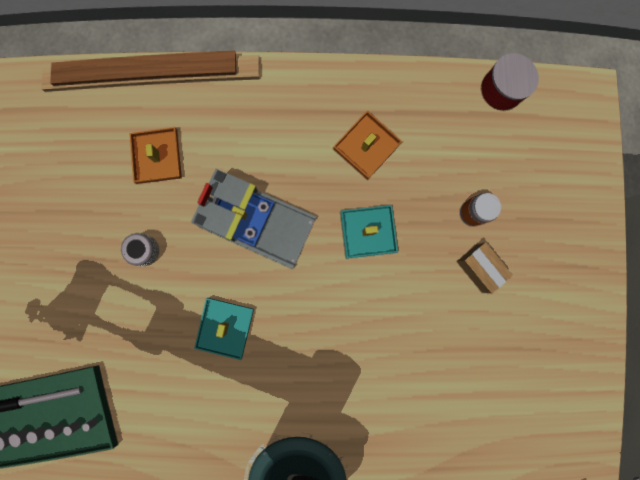

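View pics/wrist0.png

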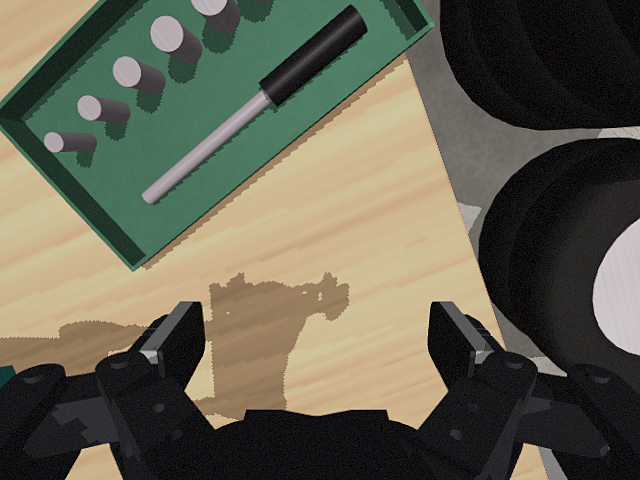

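The top picture shows the dock at about (255,218), with the red tab at (205,194) and its open front facing lower right. The filter is at (139,249). I'll enlarge it next.

```bash
python3 - <<'E'
import cv2
a=cv2.imread("pics/top0.png")[160:280,180:330]
cv2.imwrite("pics/topc.png",cv2.resize(a,None,fx=5,fy=5,interpolation=cv2.INTER_CUBIC))
a=cv2.imread("pics/scene0.png")[170:290,300:450]
cv2.imwrite("pics/scenec.png",cv2.resize(a,None,fx=5,fy=5,interpolation=cv2.INTER_CUBIC))
E
```

```text
(no output)
```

View pics/topc.png

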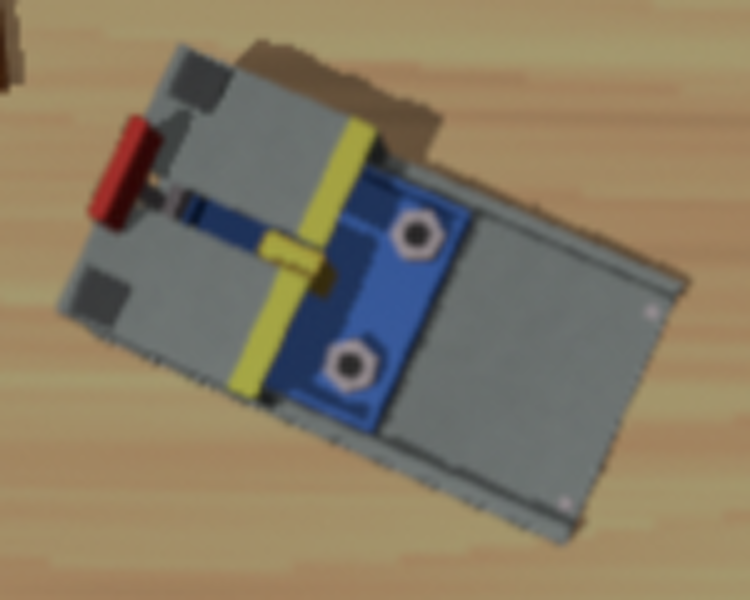

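View pics/scenec.png

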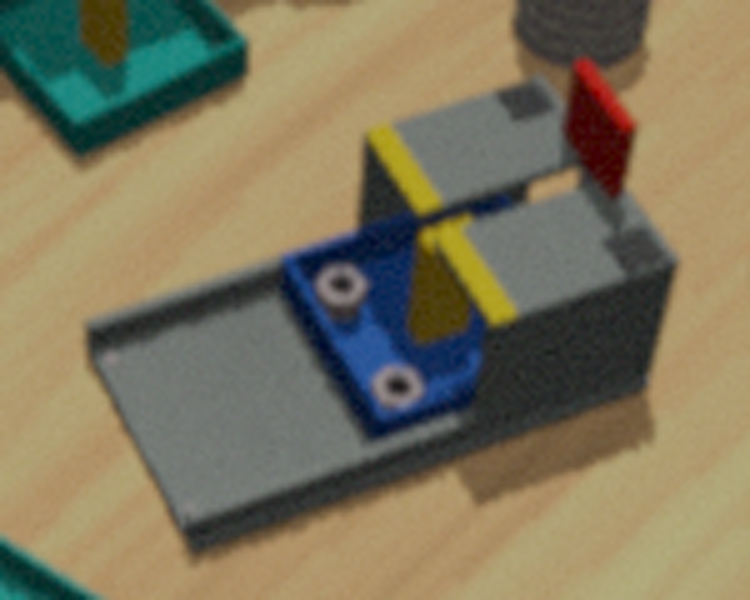

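```bash
cat > h.py <<'E'
import cv2,pickle,numpy as np
from scipy.spatial.transform import Rotation as R
F=np.diag([1.,-1,-1,1])
def proj(c,P,W=None):
    W=F@(c["world_to_cam"] if W is None else W)
    return cv2.projectPoints(np.float64(P).reshape(-1,1,3),cv2.Rodrigues(W[:3,:3])[0],W[:3,3],c["K"],np.float64(c["dist"]))[0][:,0]
def ray(c,px,z,W=None):
    W=F@(c["world_to_cam"] if W is None else W)
    u=cv2.undistortPoints(np.float64(px).reshape(-1,1,2),c["K"],np.float64(c["dist"]))[:,0]
    d=np.c_[u,np.ones(len(u))]@W[:3,:3]; o=-W[:3,:3].T@W[:3,3]
    return o+d*((z-o[2])/d[:,2])[:,None]
def wristW(c,s):
    T=np.eye(4);T[:3,:3]=R.from_rotvec(s["tcp_rot"]).as_matrix();T[:3,3]=s["tool_pos"]
    return np.linalg.inv(T@c["mount"])
def D(p,P):
    P=np.float64(P);c,s=np.cos(p[2]),np.sin(p[2])
    return np.c_[p[0]+c*P[:,0]-s*P[:,1],p[1]+s*P[:,0]+c*P[:,1],P[:,2]]
E
cat > fit.py <<'E'
from h import *
from scipy.optimize import least_squares
t=pickle.load(open("pics/top0.pkl","rb"));s=pickle.load(open("pics/scene0.pkl","rb"))
M=[(-75,62,89),(-75,-62,89),(14,62,89),(14,-62,89),(150,62,24),(-70,22,136),(-70,-22,136)]
m=np.array([(182,45),(62,310),(378,125),(240,396),(690,280),(132,117),(90,212)])/5-.4+[180,160]
N=[(14,62,89),(14,-62,89),(-75,62,89),(-75,-62,89),(150,62,24),(150,-62,24)]
n=np.array([(505,323),(370,128),(675,262),(545,80),(190,525),(90,325)])/5-.4+[300,170]
M=np.array(M)/1e3;N=np.array(N)/1e3
ft=lambda p:(proj(t,D(p,M))-m); fs=lambda p:(proj(s,D(p,N))-n)
for nm,f in [("both",lambda p:np.r_[ft(p),fs(p)].ravel()),("top",lambda p:ft(p).ravel()),("scene",lambda p:fs(p).ravel())]:
    r=least_squares(f,[.6,.1,-2.0],loss="soft_l1");print(nm,r.x,r.cost)
    if nm=="both":print(f(r.x).reshape(-1,2).round(1))
for nm,px,z in [("can",(484,207),.115),("filter",(139,249),.066),("carton",(488,266),.07)]:
    print(nm,ray(t,[px],z))
E
python3 fit.py
```

```text
both [ 0.58277947  0.13016685 -1.9816504 ] 13.457578018375733
[[-0.2 -1.8]
 [-2.3  0.5]
 [ 0.2 -0.1]
 [ 1.9  1.6]
 [-1.5  0.2]
 [-0.2 -1.4]
 [-1.4  0. ]
 [-1.9  1.9]
 [-1.1  0.9]
 [ 1.8  1.2]
 [-0.5 -0.7]
 [ 0.5  0.6]
 [-1.1 -1.2]]
top [ 0.58265805  0.12888203 -1.97663438] 6.466699554876368
scene [ 0.58244744  0.13255696 -1.97706117] 5.344635212602263
can [[ 0.59350664 -0.36691233  0.115     ]]
filter [[0.50101423 0.33294797 0.066     ]]
carton [[ 0.47666799 -0.38886869  0.07      ]]
```

```bash
cat > ov.py <<'E'
from h import *
def overlay(c,img,p,box,k,out,W=None,tray=0.0):
    x0,x1,y0,y1=box
    a=cv2.resize(img[y0:y1,x0:x1],None,fx=k,fy=k,interpolation=cv2.INTER_CUBIC)
    def poly(P,col,closed=True):
        q=((proj(c,D(p,np.array(P)/1e3),W)-[x0,y0]+.5)*k).astype(np.int32)
        cv2.polylines(a,[q],closed,col,1)
    r=lambda xa,xb,ya,yb,z:[(xa,ya,z),(xb,ya,z),(xb,yb,z),(xa,yb,z)]
    poly(r(-75,14,-62,62,89),(0,255,0));poly(r(-75,150,-62,62,0),(255,255,0))
    poly(r(-70,-62,-22,22,136),(255,0,255));poly(r(14,150,-62,62,24),(0,0,255));poly(r(14,150,-54,54,24),(0,0,255))
    poly(r(-55+tray,55+tray,-51,51,34),(255,255,255));poly(r(-13+tray,13+tray,-7,7,78),(0,0,0))
    cv2.imwrite(out,a)
E
python3 - <<'E'
from ov import *
p=[ 0.58277947 , 0.13016685 ,-1.9816504 ]
t=pickle.load(open("pics/top0.pkl","rb"));s=pickle.load(open("pics/scene0.pkl","rb"))
overlay(t,cv2.imread("pics/top0.png"),p,(180,330,160,280),5,"pics/o1.png")
overlay(s,cv2.imread("pics/scene0.png"),p,(300,450,170,290),5,"pics/o2.png")
E
```

```text
(no output)
```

View pics/o1.png

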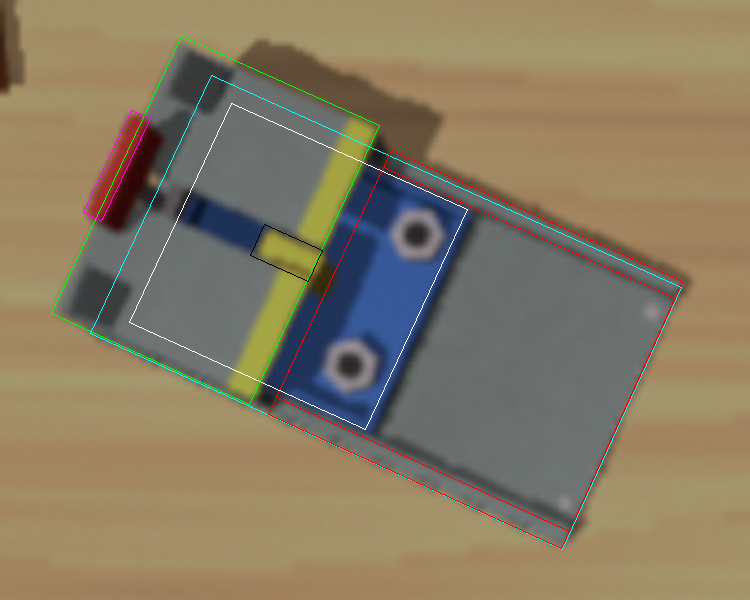

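View pics/o2.png

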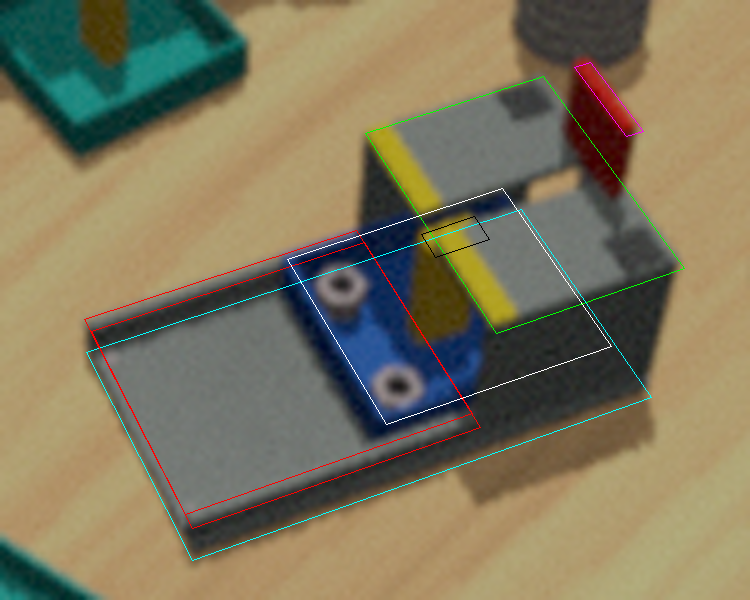

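The overlay fits both views to within about 3 mm: dock at (0.583, 0.130), yaw −1.979. Next I'll work out the approach to the tab, with jaw axis along dock y and shut fingers behind the tab.

```bash
cat > plan.py <<'E'
from h import *
from workcell import bot
P=[.5828,.130,-1.979]
def plan(dx,dy,z,flip,s=None,p=P):
    s=s or bot.read_state()
    T=R.from_rotvec(s["tcp_rot"]).as_matrix()
    pos=D(p,[(dx,dy,z)])[0]
    Y=D([0,0,p[2]],[(0,1,0)])[0]*flip
    Rt=np.c_[Y,np.cross([0,0,-1],Y),[0,0,-1]]
    sh=T.T@(pos-s["tool_pos"]);tu=R.from_matrix(T.T@Rt).as_rotvec()
    print("target",pos.round(4),"turn",(tu/np.radians(120)).round(4),"deg",np.degrees(tu).round(1),"shift",(sh*10).round(4))
def dk(v,p=P): # world->dock frame
    v=np.array(v)-[p[0],p[1],0];c,s=np.cos(p[2]),np.sin(p[2]);return np.array([c*v[0]+s*v[1],-s*v[0]+c*v[1],v[2]])
E
python3 - <<'E'
from plan import *
s=bot.read_state();print(R.from_rotvec(s["tcp_rot"]).as_matrix().round(3))
for f in(1,-1): plan(-.105,0,.25,f); plan(-.105,0,.124,f)
E
```

```text
[[ 0.401  0.916 -0.001]
 [ 0.916 -0.401 -0.002]
 [-0.002 -0.    -1.   ]]
target [0.6245 0.2264 0.25  ] turn [6.000e-04 7.000e-04 7.478e-01] deg [ 0.1  0.1 89.7] shift [-2.1659  4.8122  0.0258]
target [0.6245 0.2264 0.124 ] turn [6.000e-04 7.000e-04 7.478e-01] deg [ 0.1  0.1 89.7] shift [-2.1638  4.8123  1.2858]
target [0.6245 0.2264 0.25  ] turn [-7.000e-04  6.000e-04 -7.522e-01] deg [ -0.1   0.1 -90.3] shift [-2.1659  4.8122  0.0258]
target [0.6245 0.2264 0.124 ] turn [-7.000e-04  6.000e-04 -7.522e-01] deg [ -0.1   0.1 -90.3] shift [-2.1638  4.8123  1.2858]
```

Emit:
move_arm(series="0 0 0.07 -0.06 0.125 0 -1; 0 0 0.14 -0.11 0.25 0 -1; 0 0 0.21 -0.17 0.375 0 -1; 0 0 0.28 -0.22 0.5 0 -1; 0 0 0.35 -0.28 0.625 0 -1; 0 0 0.42 -0.34 0.75 0 -1; 0 0 0.49 -0.4 0.875 0 -1; 0 0 0.56 -0.45 1 0 -1", squeeze=40)

```text
time: 0.95
tool_pos: [0.3445, 0.5362, 0.2528]
tcp_rot: [3.141, -0.033, -0.001]
wrist_force: [-1.0, 0.0, 0.7]
width: 0.002
```

```bash
python3 -c "
from plan import *
plan(-.105,0,.25,1);s=bot.read_state();print(s['time'],s['width'],s['q'])"
```

```text
target [0.6245 0.2264 0.25  ] turn [0.0004 0.0002 0.1849] deg [ 0.1  0.  22.2] shift [2.8643 3.039  0.029 ]
0.95 0.0022944939332832604 [ 9.60673353e-01  1.94381548e-01  1.68938991e+00 -1.92168421e-05
  1.25878309e+00  9.81650157e-01]
```

Emit:
move_arm(series="0 0 0.05 0.14 0.15 0 -1; 0 0 0.1 0.28 0.3 0 -1; 0 0 0.15 0.42 0.45 0 -1; 0 0 0.185 0.56 0.6 0 -1; 0 0 0.185 0.7 0.75 0 -1; 0 0 0.185 0.84 0.9 0 -1; 0 0 0.185 0.94 1 0 -1; 0 0 0.185 0.94 1 0 -1")

```text
time: 1.75
tool_pos: [0.4378, 0.4344, 0.253]
tcp_rot: [3.077, -0.631, 0.0]
wrist_force: [-0.5, -0.0, -0.2]
width: 0.006
```

```bash
python3 -c "
from plan import *
plan(-.105,0,.25,1)"
```

```text
target [0.6245 0.2264 0.25  ] turn [ 0.0003 -0.0001  0.0018] deg [ 0.  -0.   0.2] shift [2.5344 1.1775 0.031 ]
```

Emit:
move_arm(series="0 0 0 0.15 0.06 0 -1; 0 0 0 0.3 0.13 0 -1; 0 0 0 0.45 0.2 0 -1; 0 0 0 0.6 0.27 0 -1; 0 0 0 0.75 0.34 0 -1; 0 0 0 0.9 0.42 0 -1; 0 0 0 1 0.48 0 -1; 0 0 0 1 0.48 0 -1")

```text
time: 2.55
tool_pos: [0.5112, 0.3507, 0.2533]
tcp_rot: [3.077, -0.631, 0.0]
wrist_force: [-0.4, 0.8, -0.5]
width: 0.001
```

Emit:
move_arm(series="0 0 0 0.15 0.06 0 -1; 0 0 0 0.3 0.13 0 -1; 0 0 0 0.45 0.2 0 -1; 0 0 0 0.6 0.27 0 -1; 0 0 0 0.75 0.34 0 -1; 0 0 0 0.9 0.42 0 -1; 0 0 0 1 0.46 0 -1; 0 0 0 1 0.46 0 -1")

```text
time: 3.35
tool_pos: [0.5853, 0.2694, 0.2532]
tcp_rot: [3.077, -0.631, 0.0]
wrist_force: [0.1, -0.1, 0.4]
width: -0.003
```

```bash
python3 -c "
from plan import *
plan(-.105,0,.16,1)"
```

```text
target [0.6245 0.2264 0.16  ] turn [ 0.     -0.0001  0.0019] deg [ 0.  -0.   0.2] shift [0.5296 0.2409 0.9322]
```

Emit:
move_arm(series="0 0 0 0.15 0.06 0 -1; 0 0 0 0.3 0.14 0 -1; 0 0 0 0.45 0.2 0.1 -1; 0 0 0 0.53 0.24 0.3 -1; 0 0 0 0.53 0.24 0.5 -1; 0 0 0 0.53 0.24 0.7 -1; 0 0 0 0.53 0.24 0.93 -1; 0 0 0 0.53 0.24 0.93 -1")

```text
time: 4.15
tool_pos: [0.621, 0.2262, 0.1551]
tcp_rot: [3.074, -0.628, -0.012]
wrist_force: [-1.0, -0.6, -0.5]
width: -0.002
```

```bash
python3 - <<'E'
from plan import *
from ov import *
from workcell import viewer
s=bot.read_state();print(s['tool_pos'],dk(s['tool_pos']))
w=viewer.read_camera("wrist");overlay(w,w["pixels"][:,:,::-1].copy(),P,(0,640,0,480),1.25,"pics/w1.png",W=wristW(w,s))
t=viewer.read_camera("top");cv2.imwrite("pics/t1.png",cv2.resize(t["pixels"][130:280,150:350,::-1],None,fx=4,fy=4,interpolation=cv2.INTER_CUBIC))
c=viewer.read_camera("scene");cv2.imwrite("pics/s1.png",cv2.resize(c["pixels"][130:280,300:500,::-1],None,fx=4,fy=4,interpolation=cv2.INTER_CUBIC))
E
```

```text
[0.62096771 0.22616213 0.15509202] [-0.10341211 -0.00314096  0.15509202]
```

View pics/w1.png

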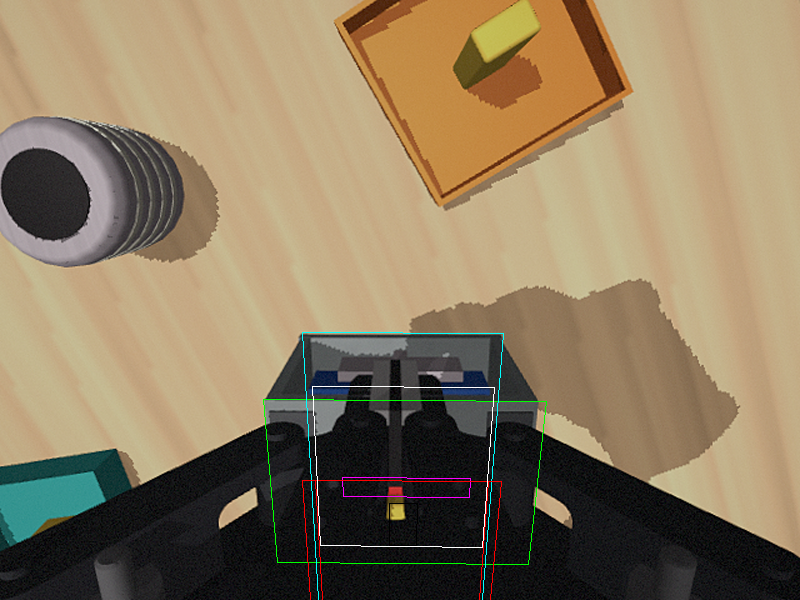

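View pics/s1.png

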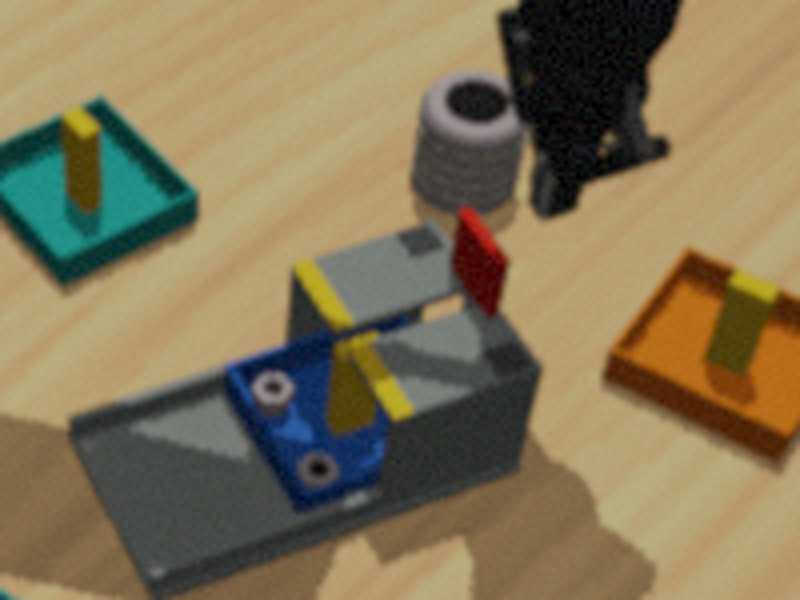

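View pics/t1.png

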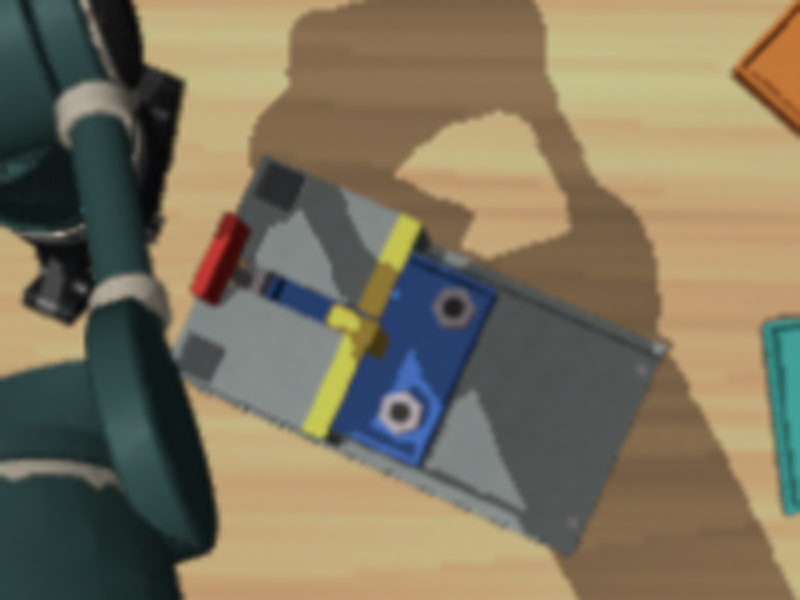

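Dock fit confirmed: in the wrist view the hood's rear edge at row ~402 matches the overlay, and the jaws are behind the red tab. I'll descend next.

```bash
python3 -c "
from plan import *
s=bot.read_state();print(s['tool_pos'],s['tcp_rot'],s['wrist_force'])
plan(-.105,0,.124,1);plan(-.085,0,.124,1)"
```

```text
[0.62408303 0.22767979 0.16073367] [-3.07794345e+00  6.28067523e-01 -7.67905792e-04] [-0.37612833 -0.22242092  0.87050738]
target [0.6245 0.2264 0.124 ] turn [-0.0002 -0.0002  0.0027] deg [-0.  -0.   0.3] shift [0.0086 0.0106 0.3673]
target [0.6165 0.208  0.124 ] turn [-0.0002 -0.0002  0.0027] deg [-0.  -0.   0.3] shift [0.0075 0.2106 0.3673]
```

Emit:
move_arm(series="0 0 0 0.01 0 0.12 -1; 0 0 0 0.01 0 0.25 -1; 0 0 0 0.01 0 0.36 -1; 0 0 0 0.01 0.04 0.36 -1; 0 0 0 0.01 0.08 0.36 -1; 0 0 0 0.01 0.12 0.36 -1; 0 0 0 0.01 0.14 0.36 -1; 0 0 0 0.01 0.14 0.36 -1")

```text
time: 5.1
tool_pos: [0.6191, 0.2143, 0.125]
tcp_rot: [-3.078, 0.628, -0.001]
wrist_force: [0.8, -0.0, -0.1]
width: -0.001
```

```bash
python3 - <<'E'
from plan import *
from workcell import viewer
c=viewer.read_camera("scene");cv2.imwrite("pics/s2.png",cv2.resize(c["pixels"][130:280,300:500,::-1],None,fx=4,fy=4,interpolation=cv2.INTER_CUBIC))
s=bot.read_state();print(dk(s['tool_pos']),s['wrist_force'])
E
```

```text
[-0.09202939 -0.00021643  0.12489699] [-0.64936376 -0.34098948  0.36232672]
```

View pics/s2.png

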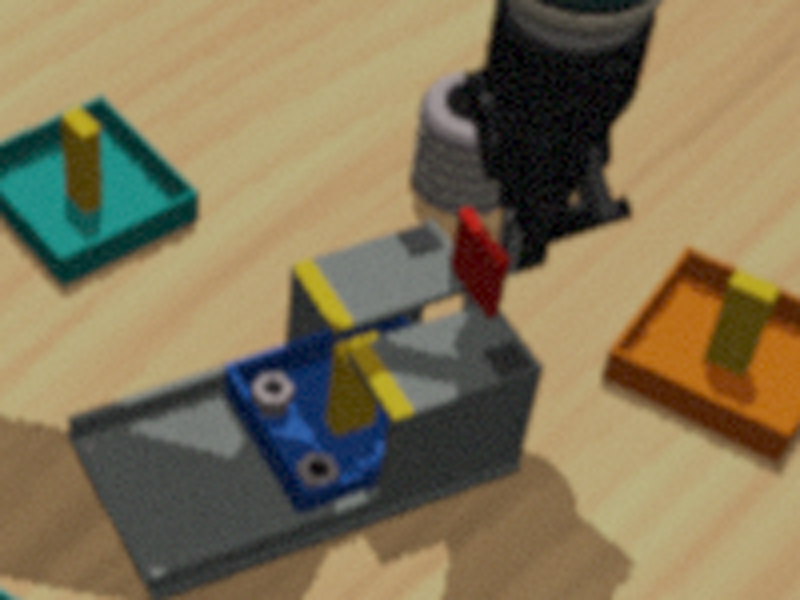

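Emit:
move_arm(series="0 0 0 0 0.04 0 -1; 0 0 0 0 0.08 0 -1; 0 0 0 0 0.12 0 -1; 0 0 0 0 0.16 0 -1; 0 0 0 0 0.2 0 -1; 0 0 0 0 0.24 0 -1; 0 0 0 0 0.28 0 -1; 0 0 0 0 0.32 0 -1")

```text
time: 5.95
tool_pos: [0.6067, 0.186, 0.1244]
tcp_rot: [-3.076, 0.628, -0.001]
wrist_force: [3.3, 4.9, -1.9]
width: -0.001
```

```bash
python3 -c "
from plan import *
s=bot.read_state();print(dk(s['tool_pos']),s['wrist_force'])"
```

```text
[-0.06091866 -0.00033505  0.12439482] [ 3.30511845  4.89493642 -1.91172039]
```

Emit:
move_arm(series="0 0 0 0 0.04 0 -1; 0 0 0 0 0.08 0 -1; 0 0 0 0 0.12 0 -1; 0 0 0 0 0.16 0 -1; 0 0 0 0 0.2 0 -1; 0 0 0 0 0.24 0 -1; 0 0 0 0 0.28 0 -1; 0 0 0 0 0.32 0 -1")

```text
time: 6.75
tool_pos: [0.5943, 0.1571, 0.1244]
tcp_rot: [-3.075, 0.627, -0.002]
wrist_force: [3.0, 7.3, -2.6]
width: -0.002
```

Emit:
move_arm(series="0 0 0 0 0.03 0 -1; 0 0 0 0 0.06 0 -1; 0 0 0 0 0.09 0 -1; 0 0 0 0 0.12 0 -1; 0 0 0 0 0.15 0 -1; 0 0 0 0 0.18 0 -1; 0 0 0 0 0.2 0 -1; 0 0 0 0 0.2 0 -1")

```text
time: 7.55
tool_pos: [0.5865, 0.1387, 0.1244]
tcp_rot: [-3.075, 0.628, -0.002]
wrist_force: [2.9, 7.0, -2.7]
width: -0.002
```

```bash
python3 -c "
from plan import *
s=bot.read_state();print(dk(s['tool_pos']),dk(s['wrist_force'],[0,0,P[2]]))"
```

```text
[-9.48169640e-03 -7.34871029e-05  1.24375803e-01] [-7.58291268 -0.14401147 -2.69986733]
```

Emit:
move_arm(series="0 0 0 0 0.01 0 -1; 0 0 0 0 0.02 0 -1; 0 0 0 0 0.03 0 -1; 0 0 0 0 0.04 0 -1; 0 0 0 0 0.05 0 -1; 0 0 0 0 0.06 0 -1; 0 0 0 0 0.06 0 -1; 0 0 0 0 0.06 0 -1")

```text
time: 8.35
tool_pos: [0.5844, 0.1336, 0.1245]
tcp_rot: [-3.075, 0.628, -0.002]
wrist_force: [3.5, 8.1, -3.8]
width: -0.003
```

```bash
python3 -c "
from plan import *
s=bot.read_state();print(dk(s['tool_pos']),dk(s['wrist_force'],[0,0,P[2]]))"
```

```text
[-3.89747090e-03  1.70511282e-05  1.24450381e-01] [-8.85944015 -0.02191666 -3.82695618]
```

Emit:
move_arm(series="0 0 0 0 0.005 0 -1; 0 0 0 0 0.01 0 -1; 0 0 0 0 0.015 0 -1; 0 0 0 0 0.02 0 -1; 0 0 0 0 0.025 0 -1; 0 0 0 0 0.03 0 -1; 0 0 0 0 0.03 0 -1; 0 0 0 0 0.03 0 -1")

```text
time: 9.15
tool_pos: [0.5832, 0.1309, 0.1244]
tcp_rot: [-3.074, 0.628, -0.002]
wrist_force: [2.8, 8.4, -3.3]
width: 0.002
```

```bash
python3 -c "
from plan import *
s=bot.read_state();print(dk(s['tool_pos']),dk(s['wrist_force'],[0,0,P[2]]))"
```

```text
[-1.01112005e-03 -9.42584998e-06  1.24417024e-01] [-8.79090599 -0.75885468 -3.3017563 ]
```

Emit:
move_arm(series="0 0 0 0 0.005 0 -1; 0 0 0 0 0.01 0 -1; 0 0 0 0 0.015 0 -1; 0 0 0 0 0.02 0 -1; 0 0 0 0 0.025 0 -1; 0 0 0 0 0.025 0 -1; 0 0 0 0 0.025 0 -1; 0 0 0 0 0.025 0 -1")

```text
time: 9.95
tool_pos: [0.5831, 0.1307, 0.1245]
tcp_rot: [-3.07, 0.628, -0.005]
wrist_force: [5.1, 14.9, -6.1]
width: 0.003
```

```bash
python3 - <<'E'
from plan import *
from workcell import viewer
c=viewer.read_camera("scene");cv2.imwrite("pics/s3.png",cv2.resize(c["pixels"][130:280,300:500,::-1],None,fx=4,fy=4,interpolation=cv2.INTER_CUBIC))
s=bot.read_state();print(dk(s['tool_pos']),dk(s['wrist_force'],[0,0,P[2]]))
E
```

```text
[-7.74961159e-04  2.26877361e-05  1.24533780e-01] [-16.48888445  -0.69285203  -5.86934371]
```

View pics/s3.png

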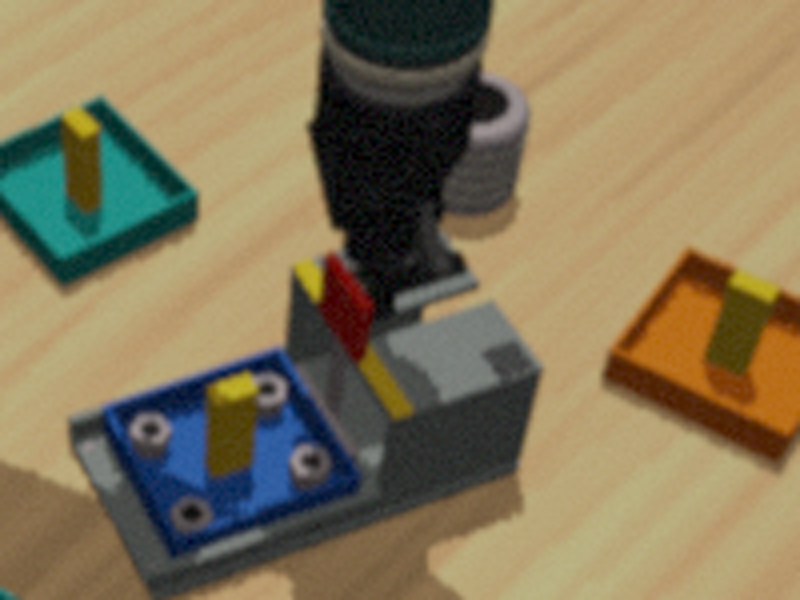

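The hard stop is reached: force rose to 16 N with no more travel. The tray is clear of the hood with all four nuts in it. I'll retract with the tab, then rise.

Emit:
move_arm(series="0 0 0 0 -0.1 0 -1; 0 0 0 0 -0.25 0 -1; 0 0 0 0 -0.4 0 -1; 0 0 0 0 -0.55 0 -1; 0 0 0 0 -0.7 0 -1; 0 0 0 0 -0.85 0 -1; 0 0 0 0 -0.98 0 -1; 0 0 0 0 -0.98 -0.2 -1")

```text
time: 10.8
tool_pos: [0.618, 0.2176, 0.1409]
tcp_rot: [3.075, -0.625, -0.009]
wrist_force: [-0.7, 0.2, -0.7]
width: 0.003
```

Emit:
move_arm(series="0 0 0 0 0 -0.3 -1; 0 0 0 0 0 -0.6 -1; 0 0 0 0 0.1 -0.8 -1; 0 0 0 0 0.3 -0.8 -1; 0 0 0 0 0.5 -0.8 -1; 0 0 0 0 0.7 -0.8 -1; 0 0 0 0 0.9 -0.8 0; 0 0 0 0 1 -0.8 0.5")

```text
time: 11.6
tool_pos: [0.5788, 0.1224, 0.2227]
tcp_rot: [3.076, -0.63, -0.004]
wrist_force: [-0.8, 0.2, 0.7]
width: 0.329
```

```bash
python3 - <<'E'
from plan import *
from workcell import viewer
for n in("top","scene"):
    c=viewer.read_camera(n);pickle.dump(c,open(f"pics/{n}4.pkl","wb"));cv2.imwrite(f"pics/{n}4.png",c["pixels"][:,:,::-1])
s=bot.read_state();print(dk(s['tool_pos']),dk(s['wrist_force'],[0,0,P[2]]))
a=cv2.imread("pics/top4.png")[160:280,180:330]
cv2.imwrite("pics/t4c.png",cv2.resize(a,None,fx=5,fy=5,interpolation=cv2.INTER_CUBIC))
a=cv2.imread("pics/scene4.png")[170:290,300:450]
cv2.imwrite("pics/s4c.png",cv2.resize(a,None,fx=5,fy=5,interpolation=cv2.INTER_CUBIC))
E
```

```text
[ 7.58884460e-03 -8.51115993e-05  2.23563071e-01] [ 0.69219694 -0.03832437  0.21567622]
```

View pics/t4c.png

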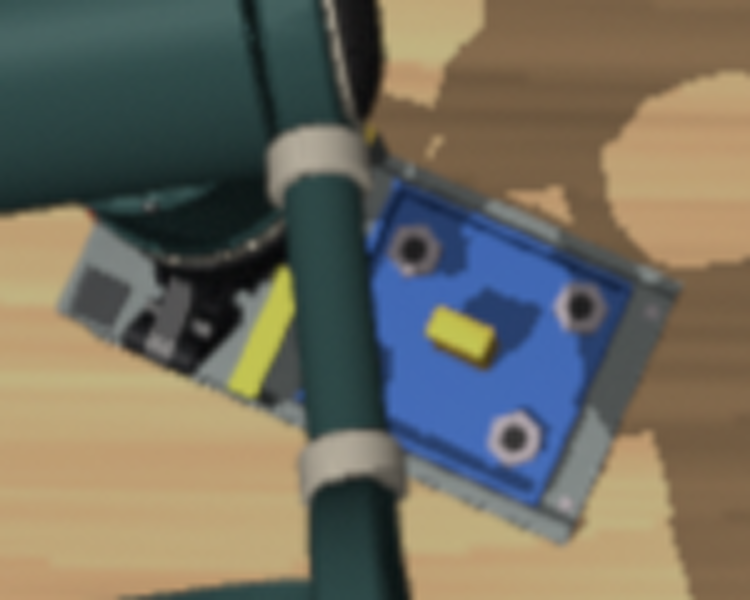

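View pics/s4c.png

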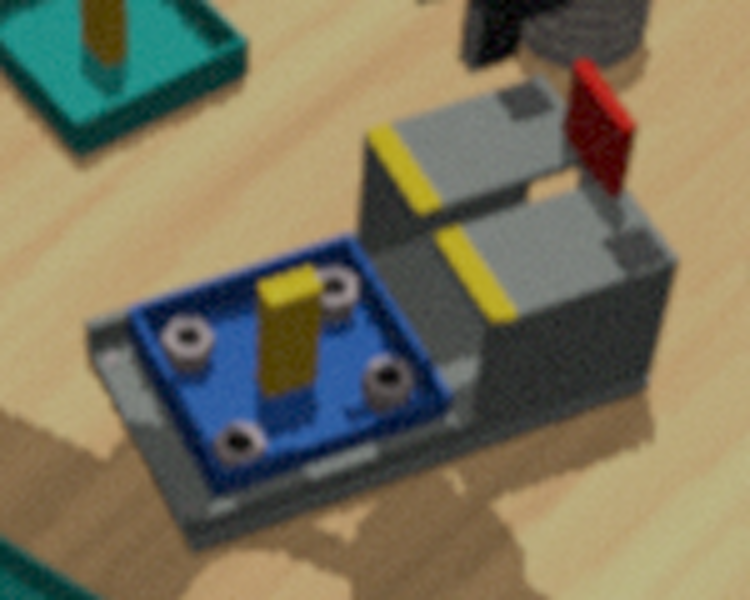

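```bash
python3 - <<'E'
from plan import *
t=pickle.load(open("pics/top4.pkl","rb"));c=pickle.load(open("pics/scene4.pkl","rb"))
print(dk(ray(t,[np.array((462,333))/5-.4+[180,160]],.078)[0]))
print(dk(ray(c,[np.array((290,286))/5-.4+[300,170]],.078)[0]))
# tray rim corners top: front +y, front -y, rear+y (z=.034)
for q in [(632,288),(540,503),(398,182)]: print("top rim",dk(ray(t,[np.array(q)/5-.4+[180,160]],.034)[0]))
for q in [(132,312),(220,490),(450,400),(355,238)]: print("sc rim",dk(ray(c,[np.array(q)/5-.4+[300,170]],.034)[0]))
plan(.077,0,.16,1);plan(.077,0,.066,1)
E
```

```text
[ 0.07870806 -0.00045127  0.078     ]
[ 0.07716044 -0.00274084  0.078     ]
top rim [0.13215524 0.04905296 0.034     ]
top rim [ 0.13422653 -0.04910715  0.034     ]
top rim [0.02369925 0.04947219 0.034     ]
sc rim [ 0.13142193 -0.04995603  0.034     ]
sc rim [0.13442025 0.05457936 0.034     ]
sc rim [0.0236897  0.05013388 0.034     ]
sc rim [ 0.02078461 -0.05024256  0.034     ]
target [0.5522 0.0593 0.16  ] turn [0.0004 0.0005 0.0017] deg [0.  0.1 0.2] shift [-0.0009  0.6936  0.6362]
target [0.5522 0.0593 0.066 ] turn [0.0004 0.0005 0.0017] deg [0.  0.1 0.2] shift [1.0000e-04 6.9280e-01 1.5762e+00]
```

Emit:
move_arm(series="0 0 0 0 0.15 0 0.4; 0 0 0 0 0.3 0 0.4; 0 0 0 0 0.45 0 0.4; 0 0 0 0 0.6 0 0.4; 0 0 0 0 0.69 0.2 0.4; 0 0 0 0 0.69 0.4 0.4; 0 0 0 0 0.69 0.6 0.4; 0 0 0 0 0.69 0.6 0.4")

```text
time: 12.5
tool_pos: [0.5509, 0.0605, 0.1612]
tcp_rot: [3.076, -0.628, -0.009]
wrist_force: [-0.3, -0.4, -0.6]
width: 0.7
```

```bash
python3 - <<'E'
from plan import *
from workcell import viewer
viewer.read_camera("top")
s=bot.read_state();w=viewer.read_camera("wrist");
from ov import *
overlay(w,w["pixels"][:,:,::-1].copy(),P,(0,640,0,480),1.25,"pics/w5.png",W=wristW(w,s),tray=77.5)
s=bot.read_state();print(dk(s['tool_pos']),s["width"])
plan(.0775,0,.066,1)
E
```

```text
[0.07509783 0.00034029 0.16426822] 0.6962084777821337
target [0.552  0.0589 0.066 ] turn [0.0002 0.0004 0.0026] deg [0.  0.  0.3] shift [-0.0028  0.0236  0.9827]
```

View pics/w5.png

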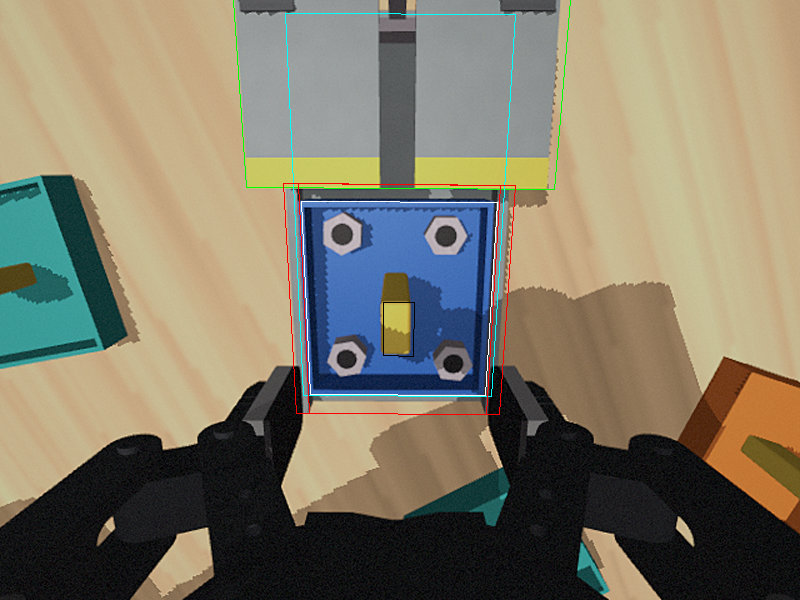

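The wrist view shows the tray and grip (398,328) matching the model at x = 77.5 mm, with all four nuts visible. I'll descend and close.

Emit:
move_arm(series="0 0 0 0 0.02 0.2 0.4; 0 0 0 0 0.02 0.4 0.4; 0 0 0 0 0.02 0.55 0.4; 0 0 0 0 0.02 0.7 0.4; 0 0 0 0 0.02 0.8 0.4; 0 0 0 0 0.02 0.9 0.4; 0 0 0 0 0.02 0.98 0.4; 0 0 0 0 0.02 0.98 0.4")

```text
time: 13.4
tool_pos: [0.5521, 0.0596, 0.065]
tcp_rot: [3.078, -0.628, -0.003]
wrist_force: [-0.6, -0.5, 0.4]
width: 0.703
```

Emit:
move_arm(series="0 0 0 0 0 0 0.2; 0 0 0 0 0 0 0; 0 0 0 0 0 0 -0.2; 0 0 0 0 0 0 -0.4; 0 0 0 0 0 0 -0.55; 0 0 0 0 0 0 -0.7; 0 0 0 0 0 0 -0.85; 0 0 0 0 0 0 -1", squeeze=50)

```text
time: 14.2
tool_pos: [0.5529, 0.0597, 0.0667]
tcp_rot: [-3.078, 0.628, 0.0]
wrist_force: [-1.9, 1.5, 4.8]
width: 0.158
```

```bash
python3 - <<'E'
from plan import *
from workcell import viewer
s=bot.read_state();print(dk(s['tool_pos']),s["width"],s['wrist_force'],s['torque'])
c=viewer.read_camera("scene");cv2.imwrite("pics/s6.png",cv2.resize(c["pixels"][130:280,300:500,::-1],None,fx=4,fy=4,interpolation=cv2.INTER_CUBIC))
E
```

```text
[0.07637787 0.00046243 0.06666227] 0.15760235442221446 [-1.86382104  1.53748462  4.79503383] [ 0.09307281  0.35781491 -0.00352867]
```

View pics/s6.png

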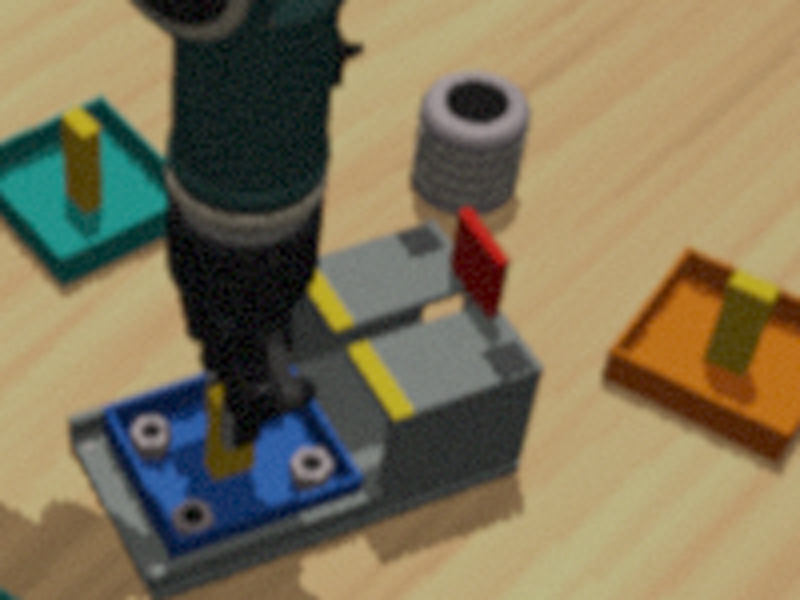

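The grip is held (13.4 mm opening). I'll lift gently.

Emit:
move_arm(series="0 0 0 0 0 -0.02 -1; 0 0 0 0 0 -0.06 -1; 0 0 0 0 0 -0.12 -1; 0 0 0 0 0 -0.2 -1; 0 0 0 0 0 -0.28 -1; 0 0 0 0 0 -0.36 -1; 0 0 0 0 0 -0.44 -1; 0 0 0 0 0 -0.52 -1")

```text
time: 15.05
tool_pos: [0.553, 0.0596, 0.1192]
tcp_rot: [-3.078, 0.628, -0.001]
wrist_force: [-0.6, 0.9, -3.9]
width: 0.161
```

Emit:
move_arm(series="0 0 0 0 0 -0.09 -1; 0 0 0 0 0 -0.18 -1; 0 0 0 0 0 -0.3 -1; 0 0 0 0 0 -0.44 -1; 0 0 0 0 0 -0.58 -1; 0 0 0 0 0 -0.72 -1; 0 0 0 0 0 -0.84 -1; 0 0 0 0 0 -0.92 -1")

```text
time: 15.85
tool_pos: [0.5535, 0.0597, 0.2121]
tcp_rot: [-3.078, 0.628, -0.003]
wrist_force: [0.2, 0.4, -4.0]
width: 0.159
```

Emit:
move_arm(series="0 0 0 0 0 -0.04 -1; 0 0 0 0 0 -0.06 -1; 0 0 0 0 0 -0.06 -1; 0 0 0 0 0 -0.06 -1; 0 0 0 0 0 -0.06 -1; 0 0 0 0 0 -0.06 -1; 0 0 0 0 0 -0.06 -1; 0 0 0 0 0 -0.06 -1")

```text
time: 16.65
tool_pos: [0.5528, 0.0596, 0.2161]
tcp_rot: [3.078, -0.628, -0.0]
wrist_force: [-0.5, -1.6, -3.4]
width: 0.156
```

```bash
python3 - <<'E'
from plan import *
from workcell import viewer
s=bot.read_state();print(s['tool_pos'],s["width"],s['wrist_force'],s['torque'],R.from_rotvec(s['tcp_rot']).as_matrix()[:,2],abs(s['joint_vel']).max())
for n in("scene","wrist"):
    c=viewer.read_camera(n);a=c["pixels"][:,:,::-1]
    cv2.imwrite(f"pics/{n}7.png",cv2.resize(a[80:290,260:540] if n=="scene" else a,None,fx=2.8 if n=="scene" else 1.25,fy=2.8 if n=="scene" else 1.25,interpolation=cv2.INTER_CUBIC))
E
```

```text
[0.55284054 0.05962438 0.21612435] 0.1561524752403207 [-0.50087225 -1.6334794  -3.40808139] [-0.02004268 -0.03059634 -0.00637404] [-2.92895047e-04 -1.40887773e-05 -9.99999957e-01] 0.002020164421374945
```

View pics/scene7.png

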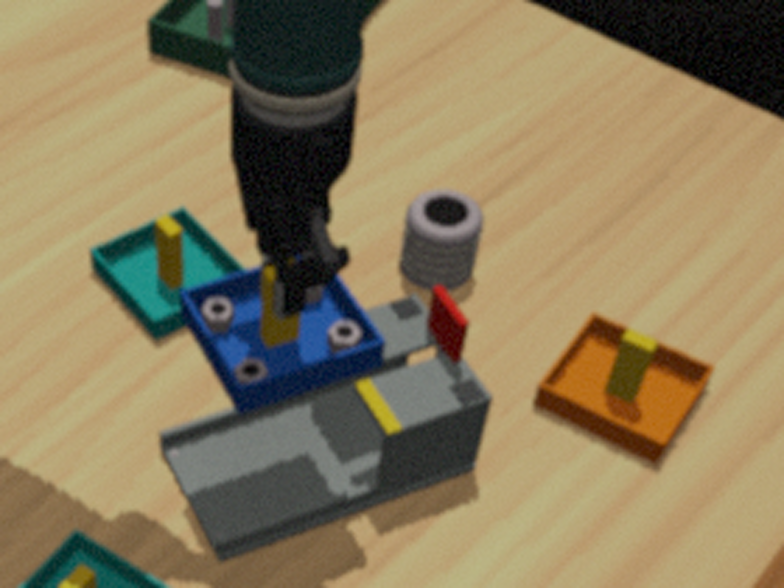

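View pics/wrist7.png

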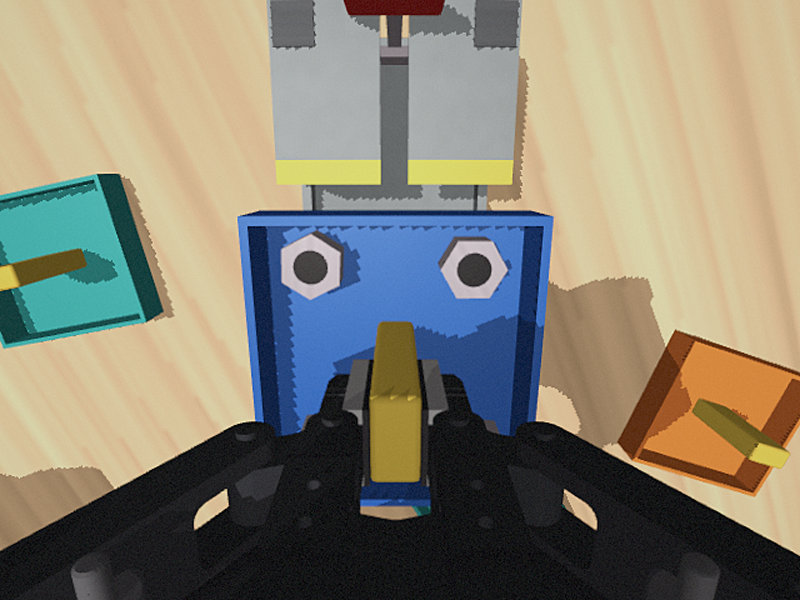

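The tray is up and level. Two rear nuts show in the wrist view and both front nuts in the scene view, and the arm is still. Handing in.

```bash
python3 - <<'E'
from workcell import bot
s=bot.read_state();print(s['tool_pos'],s['width'],s['time']);print(bot.finish_job())
E
```

```text
[0.55288388 0.05962635 0.21623644] 0.15655349364427026 16.75
the job is handed in; nothing more can be done
None
```

The tray is ejected, gripped by its yellow grip and held still about 15.7 cm above the bench. I handed the job in at 16.75 s with the gripper still closed on it.

- **Ejecting:** I pushed the red tab until it hit its hard stop, where the force rose to about 16 N with no further travel. The tray came out about 77 mm. I then backed off behind the tab, and later pictures show it back at rest.
- **Lifting:** The jaws hold the grip at about 13.3 mm opening with a 50 N squeeze, steady through the lift. The 15.7 cm comes from the arm's own travel and assumes no slip, which I saw no sign of.
- **Last checks:** The tool was vertical to within 0.02° and the arm still. All four nuts were accounted for across the wrist and scene views together. The filter looked untouched. The arm never went near the can or the carton, but they were outside my last pictures.

Nothing failed. Two small disagreements: the dock's position differed by about 3 mm between the top and scene cameras, and the wrist force showed about 3.4–4 N down against an expected 4.2 N, on a reading that varied by about 1 N.

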